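# Clamp a casting tray in a gel caster with its spring plunger and wedge keeper

## Robot

A 6-joint arm with a two-finger parallel gripper is mounted at the origin on a cart in front of the work surface, level with it; the furniture and walls round the work are solid. World frame = base frame: x ahead of the robot, y to its left, z up, the work surface at z = 0. Lengths are in mm, angles in rad, forces in N, time in s.
With the tool pointing down it reaches from about 375 to 825 mm from the base axis. Payload 5.5 kg.
Tool frame: the origin (TCP) lies midway between the tips of the shut fingers; the grasp point (between the pads) lies 19 mm behind it; z points along the fingers, y is the direction in which the jaws open and shut (so a half turn about z gives the same grasp; the last joint's range is limited). The gripper opens to 85 mm and grips with 20 to 120 N. Pads are 22 mm wide; open, the fingers measure 114 mm over their backs; the gripper's body (76 mm by 85 mm) begins 54 mm behind the grasp point. The pads swing forward as they close: fully open they stand 13 mm farther back than shut.
Start: joints at [-1.302, 0.314, -0.047, 1.21, 0, 1.571], TCP at [159.342, -578.451, 231.299] pointing down, gripper open.
Joint ranges: [-2.67, 2.67], [-0.69, 1.73], [-1.03, 1.25], [-2.08, 2.16], [-1.42, 1.45], [-3.14, 3.14]. Speed limits (rad/s): [2.39, 2.39, 3.01, 3.14, 3.14, 3.14].

## Interface

Orientations are given as a rotation vector (axis times angle).
In Python, from station import r gives the robot as it stands.
- The arm moves only by the tool send_rows, never from a script. Its argument "moves" is a list of rows, each an object with "twist": the turn, a rotation vector about the tool's x, y, z in units of 5 degrees (1.0 is 5 degrees), a list of three; "travel": the shift along the tool's x, y, z in units of 25 mm (1.0 is 25 mm), a list of three; "hand": the closure, from -1 (fully open) to 1 (shut), so that 0 is half open. In form: [{"twist": [wx, wy, wz], "travel": [dx, dy, dz], "hand": hand}, ...]. A call has 1 to 8 rows; each row is the pose to reach, as a shift and turn from the pose commanded when the call began, along the tool's axes at that moment; what a row does not reach only later rows make up. A row lasts 1/10 s, in which the tool goes at most 50 mm and 8.59 degrees, less where a joint would pass 70% of its speed; a pose out of reach is approached as far as the arm can. A call with a gripper value outside its range is refused whole. The fingers move at their own pace and stop on an object; "grip_force" is the grip in N (left out, the last holds). Time passes only in rows, so rows that repeat a pose let the fingers close. It gives the time, the measured TCP pose, the force and the opening at its end, in the units of the state.
- r.observe(): the state, without advancing time (a new reading comes with each control period).
- r.grab_frame(name): name is "scene" or "top" or "wrist"; returns a dict with "pixels" (480x640x3 uint8, red, green, blue), "z_map" (480x640 float32, mm along the optical axis (not along the pixel's ray), 0 where there is no reading), "fx", "fy", "cx", "cy" (pixels), "dist" ([k1, k2, p1, p2, k3] as OpenCV has them; the pictures are not rectified), "origin" and "attitude" of the camera in the world. Camera axes: x right, y down, z forward; pixel columns grow to the right and rows downward; lengths in mm; the calibration is good to about 2 mm. A picture is of the moment at which its call begins.
- r.job_done(): hands the job in, once; it reports no verdict.
Trained networks look in the newest picture that a camera, given by its name, has taken for a name from the list of things; names that differ only in an ending like _2 or _b are one class to them, and where a whole thing is asked for, a point or a joint stands for the part that bears it (a point fixed in the world has none). Each returns a list of dicts, best first, with "score" (0 to 1); they miss things now and then, are a little off and sometimes report something else, mostly with a low value. They report only what shows in the picture. A call takes as long as a camera call.
- r.silhouettes(camera, label): "mask" (480x640 bool, what is visible of it).
- r.place_of(camera, label): "xyz" ([x, y, z] in mm, in the coordinates of the camera as it stood for that picture, good to about 4 mm: a listed point, or the origin of a listed thing).
The state is a dict: "t": time; "joint_pos": joint angles; "qvel": joint speeds; "tau": joint torques, N m; "tcp_pos": TCP position; "ee_rot": TCP orientation; "force": force on the tool from outside, world axes, zero at the start; "ft_torque": the same for the moment, N m; "gripper_width": finger opening in mm.
Only numpy, scipy, OpenCV 4.12 (cv2) and the standard library are available. Lean on these libraries where they do the work, as an engineer would, in place of code of your own. Each camera call takes 0.05 s, during which the arm holds its last target. There are 200 camera calls.

## Task

Clamp the casting tray in the gel caster ready for pouring: take the black grip of the orange keeper and push the spring plunger in, so that its rubber gasket drives the tray home against the end stop and bears on it with about 10 N. Still holding it there, slide the keeper across to the steel post until its wedge is snug, so that the seal stays when you let go. Go gently, the tray cracks if the gasket presses harder than 20 N, and leave the timer, comb, tape roll and bottle where they lie.

Things in the scene. Friction and masses are not known exactly. Their poses are not given: they have to be found in the camera images.
- caster: gel caster, fixed to the worktop: aluminium base 97 (x) x 372 (y) x 18 mm. Origin: centre of its underside, on the worktop; z up, +y along the tray from the plunger's end to the end stop. On it, from -y to +y: steel post, crosshead carrying the orange keeper, white housing block, white dam plate with black gasket, tray bed, end stop. Only the keeper's plate and grip are higher than 47 mm.
- plunger: spring plunger: aluminium crosshead 88 x 13 x 25 mm, rods through the housing, dam plate, gasket. Origin: centre of the crosshead, 32 mm up, axes as the caster's. Slides along the caster's +y from rest at y = -137.5 mm, at most 22 mm. The return spring pushes it back with 4 N at rest plus 0.1 N per mm; guide friction about 1 N. Let go untrapped, it springs back to rest.
- dam (a point): centre of the dam plate's front, 64.5 mm ahead of the plunger's origin; on it the rubber gasket, 10 mm thick, 88 x 22 mm, which yields 1 mm for every 5 N and bottoms after 8 mm. Pushed in, it meets the tray's end and slides it along the bed (under 2 N); after 7 to 17 mm of plunger travel, different each time, the tray is home against the end stop and the force climbs by 5 N per mm.
- end_block (a point): top centre of the fixed white block (92 x 10 mm, 47 mm high) at x = 0, y = +181 mm of the caster. Its screw (black thumb knob outside) carries the end stop, a white plate with a rubber face toward the tray, which stands firm anywhere within 4.5 mm of y = +159 mm of the caster (its face). The setting is not measured: where the tray comes home must be felt.
- post (a point): corner of the fixed steel post at x = +8, y = -163 mm of the caster, 46 mm up, where its taper face begins; the face looks to +y and runs from here to x = -42, y = -146 mm. The keeper's wedge has the same taper: 0.344 mm of plunger travel per mm of keeper travel.
- keeper (a joint): travel (m) of the orange wedge keeper on the crosshead: 0 out, grows along the caster's -x, at most 0.042; friction 2 N. It rides on the plunger. The post's side stops it at 0.004 until the plunger is in by about 7 mm; then it passes before the post, snug at travel 10 mm + (plunger travel - 9 mm) / 0.344. 6 to 8 N sideways make it snug and it locks itself; forced farther, it drives the plunger in too.
- grip (a point): middle of the keeper's upright black grip, where fingers take it: 18 mm (x) by 16 mm (y), from 52 to 86 mm above the worktop, this point at 70 mm; axes as the caster's. The orange plate under it has its top at 52 mm; 45 mm are free on both y sides. It moves both plunger (along y) and keeper (along x). At rest at x = +27, y = -144 mm of the caster, less the keeper's travel in x.
- tray: clear ribbed casting tray 210 x 88 x 18 mm, about 0.12 kg, open at both ends, lying loose in the bed, its underside 18 mm above the worktop. Origin: centre of its underside; its long side is its own x, along the caster's y.
- timer: white timer 64 x 66 x 19 mm, lying left of the caster; origin under its centre. Bystander.
- comb: white gel comb 27 x 150 x 10 mm, lying left of the caster; origin under its centre. Bystander.
- tape: roll of yellow tape, 61 mm across, 19 mm high, lying right of the caster; origin under its centre. Bystander.
- bottle: clear bottle with a blue cap, 60 mm across, 105 mm high, standing farther right of the caster; origin under its centre. Bystander.

How it is judged:
By the outcome, as a careful person would: the job done as asked, in the order asked, and still so for the second after the job is handed in, with the robot touching nothing.
It also fails if it takes over 45 s, if anything falls off the work surface, if the arm or the gripper's body presses on something with over 40 N, if the wrist force passes 120 N, or if a joint passes its speed limit or range.

## Working session

There is one attempt and no reset: what is moved stays moved. The work goes in short steps, Python scripts to look and compute and a tool call to move; the robot and the scene stay as the last step left them, time stands still between calls to the robot, and variables do not carry over. Pictures are saved under pics/ and viewed, about 8 in all and at most 12, crops included, and the job is handed in when it is done.

Besides the shell and the picture viewer there is one more tool, called after "Emit:" as name([rows], argument=value, ...), one row to a line, values as JSON. send_rows: Moves the arm, as the interface text tells. Its arguments: {"type":"object","properties":{"moves":{"type":"array"},"grip_force":{"type":"number"}},"required":["moves"]}

```bash
mkdir -p pics; ls
cat > h.py <<'E'
import numpy as np, cv2
from scipy.spatial.transform import Rotation as R
from station import r
def att(f):
    a=np.array(f["attitude"],float)
    return a if a.shape==(3,3) else (R.from_rotvec(a).as_matrix() if a.size==3 else R.from_quat(a).as_matrix())
def world(f,p): return att(f)@np.array(p)+np.array(f["origin"])
def save(f,n): cv2.imwrite("pics/"+n+".png",f["pixels"][:,:,::-1])
E
python3 - <<'E'
from h import *
s=r.observe()
for k in s: print(k,np.round(s[k],3))
for c in ("top","scene"):
    f=r.grab_frame(c); save(f,c)
    print(c,np.round(f["origin"]),f["attitude"],f["fx"],f["dist"])
    for n in ("caster","plunger","dam","end_block","post","grip","keeper","tray","timer","comb","tape","bottle"):
        try:
            for d in r.place_of(c,n)[:2]: print(n,round(d["score"],2),np.round(world(f,d["xyz"]),1))
        except Exception as e: print(n,e)
E
```

```text
pics
t 0.0
joint_pos [-1.302  0.314 -0.048  1.21   0.     1.571]
qvel [-0.    -0.    -0.     0.001  0.001 -0.001]
tau [ 4.0000e-03 -5.3959e+01  3.3975e+01  1.9000e-02  0.0000e+00 -0.0000e+00]
tcp_pos [ 159.205 -577.896  230.425]
ee_rot [-3.112 -0.421  0.   ]
force [-0.059 -0.389 -0.257]
ft_torque [ 0.007 -0.053  0.008]
gripper_width 85.157
top [ 325.   38. 1391.] [-2.18166388  2.13360116 -0.12076812] 523.4642456618815 [0.02234629 0.         0.         0.         0.        ]
plunger 0.6 [ 486.6 -138.2   31.7]
dam 0.89 [490.9 -73.4  36.9]
end_block 0.89 [489.8 181.4  50.9]
post 0.87 [ 497.  -163.    46.5]
post 0.25 [490.3 -75.1  33.2]
grip 0.42 [489.3  40.8  16. ]
grip 0.16 [ 479.3 -408.4    3.7]
keeper it knows: bottle, caster, comb, dam, end_block, grip, plunger, post, tape, timer, tray
tray 0.97 [489.   43.8  18.9]
timer 0.82 [493.6 274.5   3.3]
comb 0.77 [476.3 419.3  -3.8]
tape 0.74 [ 490.5 -244.1   -2.2]
bottle 0.91 [ 479.4 -405.1    4.1]
scene [-765. 1080. 1109.] [-1.04501094  2.217086   -1.22470234] 596.1776958631541 [-0.1894256  0.         0.         0.         0.       ]
caster 0.66 [485.8  -4.3  -2.5]
plunger 0.97 [ 487.5 -136.3   34.2]
dam 0.61 [487.7 -77.2  33.7]
dam 0.36 [ 484.6 -138.    33.5]
end_block 0.59 [491.  176.3  47.3]
post 0.93 [ 494.6 -164.5   49.5]
post 0.24 [ 484.8 -138.6   37.2]
grip 0.56 [ 510.4 -144.4   67.6]
keeper it knows: bottle, caster, comb, dam, end_block, grip, plunger, post, tape, timer, tray
tray 0.73 [492.5  42.7  18.7]
timer 0.66 [4.987e+02 2.702e+02 4.000e-01]
comb 0.57 [484.7 417.4   3.5]
tape 0.46 [ 486.4 -245.7   -3.2]
tape 0.41 [482.7 416.3   1.1]
```

View zoomed.

Run:
```python
from h import *
t=cv2.imread("pics/top.png"); s=cv2.imread("pics/scene.png")
f=r.grab_frame("top")
K=np.array([[f["fx"],0,f["cx"]],[0,f["fy"],f["cy"]],[0,0,1]])
def px(P): 
    c=att(f).T@(np.array(P,float)-np.array(f["origin"])); return cv2.projectPoints(c[None],np.zeros(3),np.zeros(3),K,np.array(f["dist"]))[0].ravel()
a=px([488,-144,60]); print(a,px([488,181,47]),px([515,-144,86]))
x,y=int(a[0]),int(a[1])
# rectified world maps of depth: points with z 75..95 near grip
z=f["z_map"]; v,u=np.mgrid[:480,:640]
n=cv2.undistortPoints(np.stack([u,v],-1).reshape(-1,1,2).astype(np.float32),K,np.array(f["dist"])).reshape(480,640,2)
W=np.concatenate([n*z[...,None],z[...,None]],-1)@att(f).T+np.array(f["origin"])
m=(W[...,2]>75)&(W[...,2]<95)&(abs(W[...,0]-500)<80)&(abs(W[...,1]+144)<50)&(z>0)
q=W[m]; print(m.sum(), q.min(0),q.max(0),np.median(q,0))
m=(W[...,2]>42)&(W[...,2]<50)&(abs(W[...,0]-490)<70)&(abs(W[...,1]-181)<20)&(z>0)
q=W[m]; print(m.sum(), q.min(0),q.max(0),np.median(q,0))
A=cv2.resize(t[y-50:y+50,x-70:x+210] if False else t[max(0,y-110):y+110,max(0,x-160):x+160],(800,550),interpolation=cv2.INTER_CUBIC)
cv2.imwrite("pics/topc.png",A); print(max(0,x-160),max(0,y-110))
```

```text
[380.30230256 238.12183213] [253.85962367 235.97599576] [381.78620798 226.23133626]
104 [ 503.18069415 -153.38043561   75.34496401] [579.48560748 -94.13121365  91.49838427] [ 521.30893908 -137.66659246   84.56428036]
171 [443.89629225 161.05489125  42.02128975] [535.85815789 199.46301971  49.97958115] [488.54100347 177.254885    45.32659207]
220 128
```

View pics/topc.png

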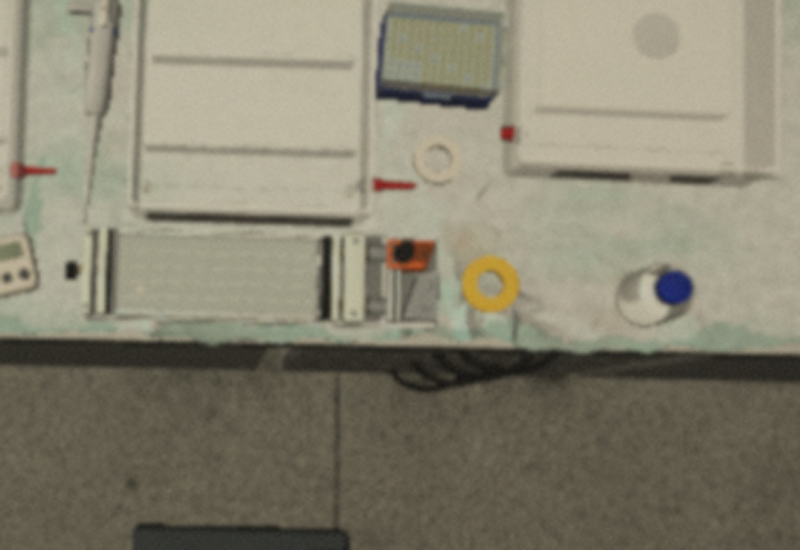

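View pics/scene.png

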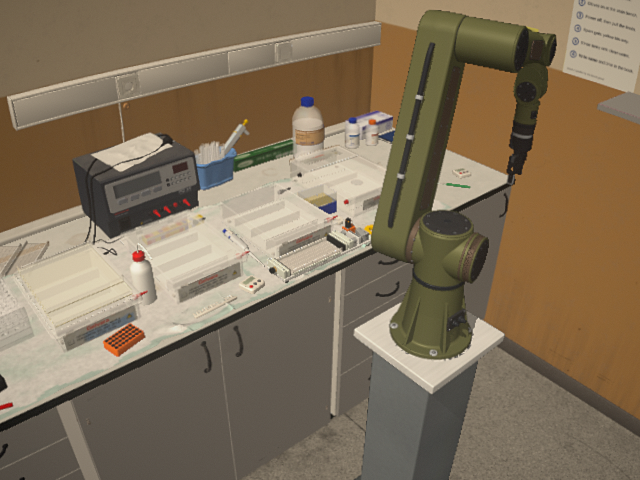

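The top view shows the caster at crop cols 88–437, the black grip on the orange keeper at about (403,252), and the tape at (490,284). The caster lies along world y with yaw about 0. The scene view is too far off for fine detail. I'll move above the grip for a wrist view.

Emit:
send_rows([
  {"twist": [0,0,3.08],"travel": [18.2,-13,0],"hand": -0.3},
  {"twist": [0,0,3.08],"travel": [18.2,-13,0],"hand": -0.3},
  {"twist": [0,0,3.08],"travel": [18.2,-13,0],"hand": -0.3},
  {"twist": [0,0,3.08],"travel": [18.2,-13,0],"hand": -0.3},
  {"twist": [0,0,3.08],"travel": [18.2,-13,0],"hand": -0.3},
  {"twist": [0,0,3.08],"travel": [18.2,-13,0],"hand": -0.3},
  {"twist": [0,0,3.08],"travel": [18.2,-13,0],"hand": -0.3},
  {"twist": [0,0,3.08],"travel": [18.2,-13,0],"hand": -0.3},
])

```text
t: 2.05
tcp_pos: [412.3, -266.4, 231.6]
ee_rot: [3.141, -0.0, 0.001]
force: [0.6, -1.8, -0.2]
gripper_width: 55.4
```

Emit:
send_rows([
  {"twist": [0,0,0],"travel": [3.9,-4.9,0.6],"hand": -0.3},
  {"twist": [0,0,0],"travel": [3.9,-4.9,0.6],"hand": -0.3},
  {"twist": [0,0,0],"travel": [3.9,-4.9,0.6],"hand": -0.3},
  {"twist": [0,0,0],"travel": [3.9,-4.9,0.6],"hand": -0.3},
  {"twist": [0,0,0],"travel": [3.9,-4.9,0.6],"hand": -0.3},
  {"twist": [0,0,0],"travel": [3.9,-4.9,0.6],"hand": -0.3},
])

```text
t: 2.65
tcp_pos: [508.1, -146.2, 216.3]
ee_rot: [3.141, -0.0, -0.001]
force: [-0.1, -0.3, -0.0]
gripper_width: 55.2
```

```bash
cat >> h.py <<'E'
def cloud(f):
    K=np.array([[f["fx"],0,f["cx"]],[0,f["fy"],f["cy"]],[0,0,1]])
    z=f["z_map"]; v,u=np.mgrid[:480,:640]
    n=cv2.undistortPoints(np.stack([u,v],-1).reshape(-1,1,2).astype(np.float32),K,np.array(f["dist"])).reshape(480,640,2)
    return np.concatenate([n*z[...,None],z[...,None]],-1)@att(f).T+np.array(f["origin"]), z>0
E
python3 - <<'E'
from h import *
s=r.observe(); print(s["t"],s["tcp_pos"],s["joint_pos"],s["force"])
f=r.grab_frame("wrist"); save(f,"w1"); print(np.round(f["origin"],1),f["attitude"])
for n in ("grip","post","plunger","dam","end_block"):
    for d in r.place_of("wrist",n)[:2]: print(n,round(d["score"],2),np.round(world(f,d["xyz"]),1))
W,ok=cloud(f)
m=ok&(W[...,2]>78)&(W[...,2]<95)&(abs(W[...,0]-510)<30)&(abs(W[...,1]+144)<30)
v,u=np.where(m); print(m.sum(),u.min() if m.any() else 0,u.max() if m.any() else 0,v.min() if m.any() else 0,v.max() if m.any() else 0)
if m.any():
    q=W[m]; print(np.percentile(q,[3,50,97],axis=0).round(1))
m=ok&(abs(W[...,1]+144)<70)&(W[...,0]>535)&(W[...,0]<620)
if m.any(): print("behind",m.sum(),W[m][:,2].max(), W[m&(W[...,2]>40)][:,:].min(0) if (m&(W[...,2]>40)).any() else None)
E
```

```text
2.65 [ 508.14274389 -146.1713792   216.30206265] [-2.79700754e-01  1.87084950e-01 -2.45378774e-01  1.13882357e+00
 -6.31329820e-04  2.86212025e+00] [-0.14363172 -0.2964632  -0.01719507]
[ 581.5 -146.1  358.8] [ 2.06497997 -2.06480197 -0.3024076 ]
grip 0.64 [ 507.4 -147.3   71.1]
post 0.8 [ 494.4 -165.8   47.7]
plunger 0.98 [ 489.6 -139.1   32. ]
dam 0.92 [484.9 -77.2  31.4]
584 311 333 210 235
[[ 504.3 -155.    79.2]
 [ 513.4 -147.2   85.2]
 [ 520.9 -139.4   86.9]]
behind 18460 87.71009375267079 [ 535.00415926 -159.32121779   40.16823247]
```

View pics/w1.png

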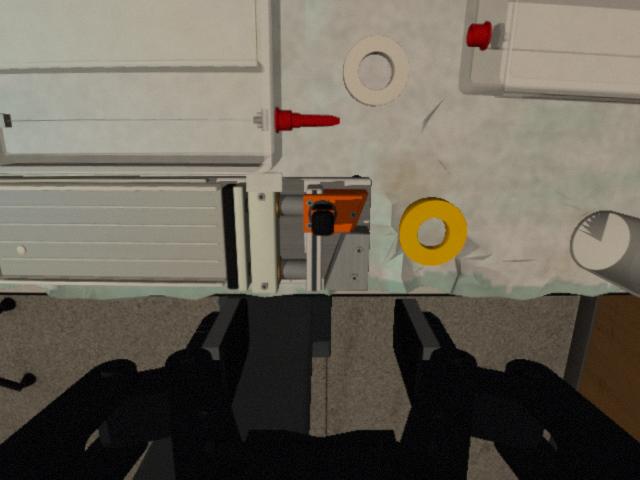

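The wrist view shows the grip at (322,216), the orange plate spanning cols 303–368, the housing at col 265, the post plate on the right, and the tape at (433,232), clear of the fingers. Depth puts the grip at about (512,−147), top at 86 mm, which fits the description. I'll descend with the jaws along y.

Emit:
send_rows([
  {"twist": [0,0,0],"travel": [0.12,0,1.5],"hand": -0.1},
  {"twist": [0,0,0],"travel": [0.12,0,3],"hand": -0.1},
  {"twist": [0,0,0],"travel": [0.12,0,4.5],"hand": -0.1},
  {"twist": [0,0,0],"travel": [0.12,0,5.4],"hand": -0.1},
  {"twist": [0,0,0],"travel": [0.12,0,5.9],"hand": -0.1},
  {"twist": [0,0,0],"travel": [0.12,0,6.3],"hand": -0.1},
  {"twist": [0,0,0],"travel": [0.12,0,6.3],"hand": -0.1},
  {"twist": [0,0,0],"travel": [0.12,0,6.3],"hand": -0.1},
])

```text
t: 3.75
tcp_pos: [512.5, -145.9, 59.7]
ee_rot: [3.141, -0.0, 0.002]
force: [0.4, -0.2, -0.4]
gripper_width: 46.7
```

Run:
```python
from h import *
f=r.grab_frame("wrist"); cv2.imwrite("pics/w2.png",f["pixels"][:,:,::-1])
for n in ("grip","post","plunger"):
    for d in r.place_of("wrist",n)[:1]: print(n,round(d["score"],2),np.round(world(f,d["xyz"]),1))
s=r.observe(); print(s["tcp_pos"],s["force"])
```

```text
grip 0.86 [ 511.5 -146.6   71.3]
post 0.72 [ 492.9 -166.6   49.1]
plunger 0.79 [ 490.3 -140.6   35.2]
[ 512.6028969  -145.80627193   59.8629172 ] [-0.02975743 -0.24484434  0.14796008]
```

View pics/w2.png

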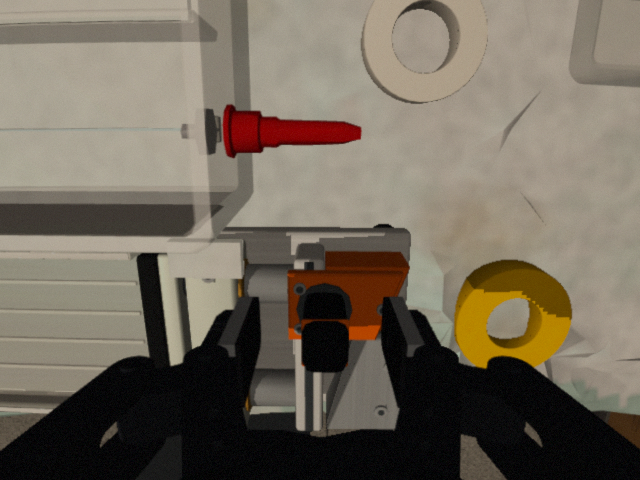

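The grip stands midway between the pads (325,345, pads at cols 250 and 392). The post and tape are clear. I'll close on the grip.

Emit:
send_rows([
  {"twist": [0,0,0],"travel": [0,0,0.08],"hand": 0.2},
  {"twist": [0,0,0],"travel": [0,0,0.08],"hand": 0.5},
  {"twist": [0,0,0],"travel": [0,0,0.08],"hand": 1},
  {"twist": [0,0,0],"travel": [0,0,0.08],"hand": 1},
  {"twist": [0,0,0],"travel": [0,0,0.08],"hand": 1},
  {"twist": [0,0,0],"travel": [0,0,0.08],"hand": 1},
  {"twist": [0,0,0],"travel": [0,0,0.08],"hand": 1},
  {"twist": [0,0,0],"travel": [0,0,0.08],"hand": 1},
], grip_force=60)

```text
t: 4.75
tcp_pos: [511.9, -146.3, 57.1]
ee_rot: [3.14, -0.001, 0.001]
force: [-2.7, -4.9, 4.2]
gripper_width: 15.1
```

Emit:
send_rows([
  {"twist": [0,0,0],"travel": [0,-0.02,-0.02],"hand": 1},
  {"twist": [0,0,0],"travel": [0,-0.04,-0.02],"hand": 1},
  {"twist": [0,0,0],"travel": [0,-0.06,-0.02],"hand": 1},
  {"twist": [0,0,0],"travel": [0,-0.08,-0.02],"hand": 1},
  {"twist": [0,0,0],"travel": [0,-0.08,-0.02],"hand": 1},
  {"twist": [0,0,0],"travel": [0,-0.08,-0.02],"hand": 1},
])

```text
t: 5.35
tcp_pos: [511.9, -144.2, 57.2]
ee_rot: [3.14, -0.001, 0.0]
force: [0.0, -5.0, 0.2]
gripper_width: 15.1
```

Emit:
send_rows([
  {"twist": [0,0,0],"travel": [0,-0.04,0],"hand": 1},
  {"twist": [0,0,0],"travel": [0,-0.08,0],"hand": 1},
  {"twist": [0,0,0],"travel": [0,-0.12,0],"hand": 1},
  {"twist": [0,0,0],"travel": [0,-0.16,0],"hand": 1},
  {"twist": [0,0,0],"travel": [0,-0.16,0],"hand": 1},
])

```text
t: 5.85
tcp_pos: [511.9, -140.5, 57.2]
ee_rot: [3.14, -0.001, 0.0]
force: [0.8, -6.3, 0.1]
gripper_width: 14.9
```

Emit:
send_rows([
  {"twist": [0,0,0],"travel": [0,-0.04,0],"hand": 1},
  {"twist": [0,0,0],"travel": [0,-0.08,0],"hand": 1},
  {"twist": [0,0,0],"travel": [0,-0.08,0],"hand": 1},
  {"twist": [0,0,0],"travel": [0,-0.08,0],"hand": 1},
])

```text
t: 6.25
tcp_pos: [511.9, -138.6, 57.2]
ee_rot: [3.14, -0.001, 0.0]
force: [0.4, -5.7, -1.0]
gripper_width: 15.4
```

Emit:
send_rows([
  {"twist": [0,0,0],"travel": [0,-0.04,0],"hand": 1},
  {"twist": [0,0,0],"travel": [0,-0.08,0],"hand": 1},
  {"twist": [0,0,0],"travel": [0,-0.08,0],"hand": 1},
  {"twist": [0,0,0],"travel": [0,-0.08,0],"hand": 1},
])

```text
t: 6.65
tcp_pos: [511.9, -136.6, 57.2]
ee_rot: [3.139, -0.001, 0.0]
force: [-0.4, -7.6, -0.2]
gripper_width: 14.9
```

Emit:
send_rows([
  {"twist": [0,0,0],"travel": [0,-0.03,0],"hand": 1},
  {"twist": [0,0,0],"travel": [0,-0.06,0],"hand": 1},
  {"twist": [0,0,0],"travel": [0,-0.06,0],"hand": 1},
  {"twist": [0,0,0],"travel": [0,-0.06,0],"hand": 1},
])

```text
t: 7.05
tcp_pos: [511.9, -135.3, 57.1]
ee_rot: [3.139, -0.001, 0.0]
force: [-0.1, -7.2, -0.7]
gripper_width: 15.2
```

Emit:
send_rows([
  {"twist": [0,0,0],"travel": [0,-0.03,0],"hand": 1},
  {"twist": [0,0,0],"travel": [0,-0.06,0],"hand": 1},
  {"twist": [0,0,0],"travel": [0,-0.06,0],"hand": 1},
  {"twist": [0,0,0],"travel": [0,-0.06,0],"hand": 1},
])

```text
t: 7.45
tcp_pos: [512.0, -134.5, 57.2]
ee_rot: [3.138, -0.002, 0.0]
force: [-0.4, -9.5, -1.7]
gripper_width: 14.9
```

Emit:
send_rows([
  {"twist": [0,0,0],"travel": [0,-0.02,0],"hand": 1},
  {"twist": [0,0,0],"travel": [0,-0.04,0],"hand": 1},
  {"twist": [0,0,0],"travel": [0,-0.04,0],"hand": 1},
  {"twist": [0,0,0],"travel": [0,-0.04,0],"hand": 1},
])

```text
t: 7.85
tcp_pos: [511.9, -134.1, 57.2]
ee_rot: [3.136, -0.002, -0.0]
force: [1.2, -11.6, -2.4]
gripper_width: 15.2
```

Emit:
send_rows([
  {"twist": [0,0,0],"travel": [0,-0.02,0],"hand": 1},
  {"twist": [0,0,0],"travel": [0,-0.04,0],"hand": 1},
  {"twist": [0,0,0],"travel": [0,-0.06,0],"hand": 1},
  {"twist": [0,0,0],"travel": [0,-0.06,0],"hand": 1},
  {"twist": [0,0,0],"travel": [0,-0.06,0],"hand": 1},
])

```text
t: 8.35
tcp_pos: [512.0, -133.5, 57.2]
ee_rot: [3.134, -0.003, -0.0]
force: [1.3, -14.3, -2.1]
gripper_width: 15.3
```

Run:
```python
from h import *
F=[]
for i in range(5):
    f=r.grab_frame("wrist"); s=r.observe(); F.append(s["force"]); 
print(np.round(F,1),s["tcp_pos"],s["ft_torque"])
for n in ("grip","post","plunger","dam"):
    for d in r.place_of("wrist",n)[:1]: print(n,round(d["score"],2),np.round(world(f,d["xyz"]),1))
```

```text
[[  0.4 -13.9  -2.2]
 [ -0.6 -14.4  -2.9]
 [  0.3 -15.   -2.5]
 [  0.2 -14.   -3.2]
 [  0.4 -14.1  -2.9]] [ 511.99712301 -133.50065648   57.19929924] [-2.92003997 -0.07747296 -0.02712605]
grip 0.89 [ 512.9 -128.3   69.7]
post 0.78 [ 491.3 -164.2   46.3]
plunger 0.72 [ 490.9 -127.3   33.3]
dam 0.9 [485.8 -64.5  35.7]
```

Emit:
send_rows([
  {"twist": [0,0,0],"travel": [0,-0.015,0],"hand": 1},
  {"twist": [0,0,0],"travel": [0,-0.03,0],"hand": 1},
  {"twist": [0,0,0],"travel": [0,-0.03,0],"hand": 1},
  {"twist": [0,0,0],"travel": [-0.06,-0.03,0],"hand": 1},
  {"twist": [0,0,0],"travel": [-0.12,-0.03,0],"hand": 1},
  {"twist": [0,0,0],"travel": [-0.16,-0.03,0],"hand": 1},
  {"twist": [0,0,0],"travel": [-0.16,-0.03,0],"hand": 1},
])

```text
t: 9.5
tcp_pos: [508.3, -133.2, 57.2]
ee_rot: [3.134, -0.003, 0.001]
force: [1.1, -15.3, -3.9]
gripper_width: 14.9
```

Emit:
send_rows([
  {"twist": [0,0,0],"travel": [-0.06,0,0],"hand": 1},
  {"twist": [0,0,0],"travel": [-0.12,0,0],"hand": 1},
  {"twist": [0,0,0],"travel": [-0.18,0,0],"hand": 1},
  {"twist": [0,0,0],"travel": [-0.24,0,0],"hand": 1},
  {"twist": [0,0,0],"travel": [-0.24,0,0],"hand": 1},
])

```text
t: 10.0
tcp_pos: [502.2, -133.1, 57.2]
ee_rot: [3.134, -0.003, 0.001]
force: [1.3, -15.9, -4.3]
gripper_width: 14.9
```

Emit:
send_rows([
  {"twist": [0,0,0],"travel": [-0.06,0,0],"hand": 1},
  {"twist": [0,0,0],"travel": [-0.12,0,0],"hand": 1},
  {"twist": [0,0,0],"travel": [-0.18,0,0],"hand": 1},
  {"twist": [0,0,0],"travel": [-0.24,0,0],"hand": 1},
  {"twist": [0,0,0],"travel": [-0.28,0,0],"hand": 1},
  {"twist": [0,0,0],"travel": [-0.28,0,0],"hand": 1},
])

```text
t: 10.6
tcp_pos: [495.2, -133.1, 57.2]
ee_rot: [3.134, -0.003, 0.001]
force: [2.6, -15.4, -5.3]
gripper_width: 15.0
```

Emit:
send_rows([
  {"twist": [0,0,0],"travel": [-0.04,0,0],"hand": 1},
  {"twist": [0,0,0],"travel": [-0.08,0,0],"hand": 1},
  {"twist": [0,0,0],"travel": [-0.12,0,0],"hand": 1},
  {"twist": [0,0,0],"travel": [-0.12,0,0],"hand": 1},
])

```text
t: 11.0
tcp_pos: [492.3, -133.0, 57.2]
ee_rot: [3.134, -0.003, 0.001]
force: [0.8, -16.7, -4.7]
gripper_width: 15.1
```

Emit:
send_rows([
  {"twist": [0,0,0],"travel": [-0.03,0,0],"hand": 1},
  {"twist": [0,0,0],"travel": [-0.06,0,0],"hand": 1},
  {"twist": [0,0,0],"travel": [-0.08,0,0],"hand": 1},
  {"twist": [0,0,0],"travel": [-0.08,0,0],"hand": 1},
])

```text
t: 11.4
tcp_pos: [490.4, -133.0, 57.2]
ee_rot: [3.134, -0.003, 0.001]
force: [1.4, -15.3, -5.3]
gripper_width: 14.9
```

Emit:
send_rows([
  {"twist": [0,0,0],"travel": [-0.03,0,0],"hand": 1},
  {"twist": [0,0,0],"travel": [-0.06,0,0],"hand": 1},
  {"twist": [0,0,0],"travel": [-0.06,0,0],"hand": 1},
  {"twist": [0,0,0],"travel": [-0.06,0,0],"hand": 1},
])

```text
t: 11.8
tcp_pos: [489.7, -132.8, 57.2]
ee_rot: [3.134, -0.003, 0.003]
force: [4.5, -15.0, -7.2]
gripper_width: 14.7
```

Emit:
send_rows([
  {"twist": [0,0,0],"travel": [-0.02,0,0],"hand": 1},
  {"twist": [0,0,0],"travel": [-0.03,0,0],"hand": 1},
  {"twist": [0,0,0],"travel": [-0.03,0,0],"hand": 1},
  {"twist": [0,0,0],"travel": [-0.03,0,0],"hand": 1},
])

```text
t: 12.2
tcp_pos: [489.3, -132.8, 57.2]
ee_rot: [3.134, -0.002, 0.004]
force: [6.4, -14.2, -8.4]
gripper_width: 15.2
```

Emit:
send_rows([
  {"twist": [0,0,0],"travel": [-0.02,0,0],"hand": 1},
  {"twist": [0,0,0],"travel": [-0.02,0,0],"hand": 1},
  {"twist": [0,0,0],"travel": [-0.02,0,0],"hand": 1},
])

```text
t: 12.5
tcp_pos: [489.1, -132.7, 57.2]
ee_rot: [3.135, -0.002, 0.005]
force: [6.4, -14.8, -8.2]
gripper_width: 15.2
```

Run:
```python
from h import *
F=[]
for i in range(4):
    f=r.grab_frame("wrist"); s=r.observe(); F.append(s["force"]); 
print(np.round(F,1),s["tcp_pos"],s["ft_torque"]); save(f,"w3")
for n in ("grip","post","plunger","dam"):
    for d in r.place_of("wrist",n)[:1]: print(n,round(d["score"],2),np.round(world(f,d["xyz"]),1))
```

```text
[[  6.1 -14.1  -8.6]
 [  6.  -14.4  -9.3]
 [  5.7 -14.1  -8.5]
 [  6.8 -13.8  -9. ]] [ 489.06506832 -132.67250531   57.24309146] [-2.9503627  -1.26215861 -0.02728643]
grip 0.92 [ 488.7 -132.9   70.2]
post 0.77 [ 494.4 -166.3   48.1]
plunger 0.83 [ 488.6 -128.1   36. ]
```

View pics/w3.png

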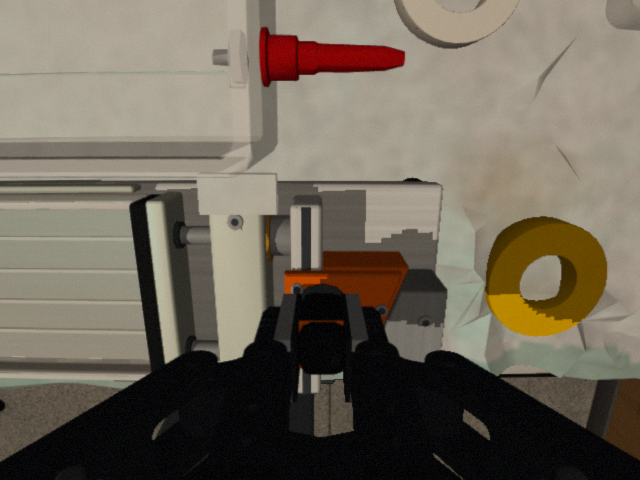

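The wedge's taper face now lies flat against the post's face (around 400,290). The tray end sits against the black gasket (150,260), and the tape hasn't moved. I'll give the keeper a last nudge, then unload the y push gradually to check that the wedge holds.

Emit:
send_rows([
  {"twist": [0,0,0],"travel": [-0.02,0,0],"hand": 1},
  {"twist": [0,0,0],"travel": [-0.02,0,0],"hand": 1},
  {"twist": [0,0,0],"travel": [-0.02,0,0],"hand": 1},
])

```text
t: 13.2
tcp_pos: [488.7, -132.6, 57.2]
ee_rot: [3.135, -0.002, 0.005]
force: [6.9, -13.2, -10.0]
gripper_width: 15.2
```

Emit:
send_rows([
  {"twist": [0,0,0],"travel": [0,0.03,0],"hand": 1},
  {"twist": [0,0,0],"travel": [0,0.06,0],"hand": 1},
  {"twist": [0,0,0],"travel": [0,0.08,0],"hand": 1},
  {"twist": [0,0,0],"travel": [0,0.08,0],"hand": 1},
  {"twist": [0,0,0],"travel": [0,0.08,0],"hand": 1},
])

```text
t: 13.7
tcp_pos: [488.7, -132.8, 57.3]
ee_rot: [3.139, -0.001, 0.006]
force: [6.2, -7.7, -8.4]
gripper_width: 15.2
```

Emit:
send_rows([
  {"twist": [0,0,0],"travel": [0,0.04,0],"hand": 1},
  {"twist": [0,0,0],"travel": [0,0.08,0],"hand": 1},
  {"twist": [0,0,0],"travel": [0,0.1,0],"hand": 1},
  {"twist": [0,0,0],"travel": [0,0.1,0],"hand": 1},
  {"twist": [0,0,0],"travel": [0,0.1,0],"hand": 1},
])

```text
t: 14.2
tcp_pos: [488.7, -132.9, 57.2]
ee_rot: [-3.139, -0.001, -0.006]
force: [6.5, 1.8, -5.6]
gripper_width: 15.1
```

Emit:
send_rows([
  {"twist": [0,0,0],"travel": [0.02,-0.02,0.02],"hand": 1},
  {"twist": [0,0,0],"travel": [0.04,-0.02,0.03],"hand": 1},
  {"twist": [0,0,0],"travel": [0.06,-0.02,0.03],"hand": 1},
  {"twist": [0,0,0],"travel": [0.06,-0.02,0.03],"hand": 1},
])

```text
t: 14.6
tcp_pos: [488.9, -132.9, 57.1]
ee_rot: [-3.141, -0.0, -0.003]
force: [2.6, -0.2, 4.5]
gripper_width: 14.9
```

Emit:
send_rows([
  {"twist": [0,0,0],"travel": [0.02,0,-0.015],"hand": 1},
  {"twist": [0,0,0],"travel": [0.02,0,-0.015],"hand": 1},
  {"twist": [0,0,0],"travel": [0.02,0,-0.015],"hand": 0.3},
  {"twist": [0,0,0],"travel": [0.02,0,-0.015],"hand": 0},
  {"twist": [0,0,0],"travel": [0.02,0,-0.015],"hand": -0.1},
  {"twist": [0,0,0],"travel": [0.02,0,-0.015],"hand": -0.1},
  {"twist": [0,0,0],"travel": [0.02,0,-0.015],"hand": -0.1},
])

```text
t: 15.3
tcp_pos: [488.2, -133.3, 56.7]
ee_rot: [-3.141, -0.0, 0.001]
force: [-0.6, 0.2, -0.1]
gripper_width: 46.7
```

Run:
```python
from h import *
f=r.grab_frame("wrist"); s=r.observe(); save(f,"w4")
print(s["force"],s["tcp_pos"],s["gripper_width"])
for n in ("grip","post","plunger"):
    for d in r.place_of("wrist",n)[:1]: print(n,round(d["score"],2),np.round(world(f,d["xyz"]),1))
```

```text
[0.14253274 1.07118187 0.0052651 ] [ 488.29413709 -133.30701318   56.82235937] 47.16265368031108
grip 0.81 [ 488.6 -131.2   70.7]
post 0.82 [ 489.5 -167.7   48.7]
plunger 0.6 [ 488.  -128.5   33. ]
```

View pics/w4.png

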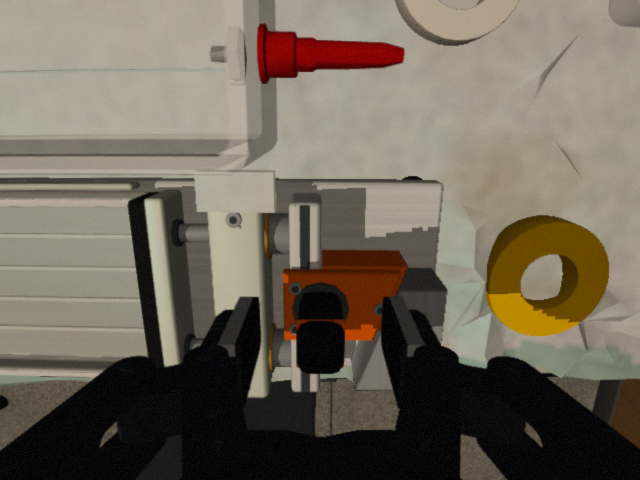

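After release the keeper, plunger and gasket are where they were (dam at col 155, wedge on the post at about 395,290). I'll retreat straight up and look once more.

Emit:
send_rows([
  {"twist": [0,0,0],"travel": [0,0,-0.6],"hand": -0.1},
  {"twist": [0,0,0],"travel": [0,0,-1.6],"hand": -0.1},
  {"twist": [0,0,0],"travel": [0,0,-3],"hand": -0.1},
  {"twist": [0,0,0],"travel": [0,0,-4.5],"hand": -0.1},
  {"twist": [0,0,0],"travel": [0,0,-6],"hand": -0.1},
  {"twist": [0,0,0],"travel": [0,0,-6],"hand": -0.1},
  {"twist": [0,0,0],"travel": [0,0,-6],"hand": -0.1},
])

```text
t: 16.2
tcp_pos: [489.2, -133.5, 207.7]
ee_rot: [3.141, 0.0, 0.003]
force: [0.1, 0.7, -0.4]
gripper_width: 47.1
```

Run:
```python
from h import *
for k in range(2):
  f=r.grab_frame("wrist"); W,ok=cloud(f)
  m=ok&(W[...,2]>78)&(W[...,2]<95)&(abs(W[...,0]-488)<30)&(abs(W[...,1]+133)<30)
  print(r.observe()["t"],m.sum(),np.percentile(W[m],[3,50,97],axis=0).round(1).tolist())
save(f,"w5")
for n in ("grip","post","plunger","dam","tray"):
    for d in r.place_of("wrist",n)[:1]: print(n,round(d["score"],2),np.round(world(f,d["xyz"]),1))
f=r.grab_frame("top")
for n in ("timer","comb","tape","bottle","tray","dam","end_block"):
    for d in r.place_of("top",n)[:1]: print(n,round(d["score"],2),np.round(world(f,d["xyz"]),1))
```

```text
16.25 616 [[481.4, -140.8, 79.1], [490.6, -133.2, 85.2], [497.9, -124.8, 87.0]]
16.3 621 [[481.3, -140.4, 79.2], [490.8, -132.8, 85.2], [498.1, -125.3, 86.9]]
grip 0.77 [ 487.1 -130.5   68.7]
post 0.85 [ 493.2 -164.1   50.9]
plunger 0.92 [ 488.2 -127.3   36.1]
dam 0.76 [486.2 -64.   32.8]
tray 0.67 [489.6  51.4  18.7]
comb 0.77 [476.6 415.1  -1.2]
bottle 0.63 [ 476.1 -407.3    2.6]
tray 0.89 [487.4  51.8  14.9]
dam 0.72 [488.2 -61.7  35. ]
end_block 0.89 [488.9 178.9  46. ]
```

View pics/w5.png

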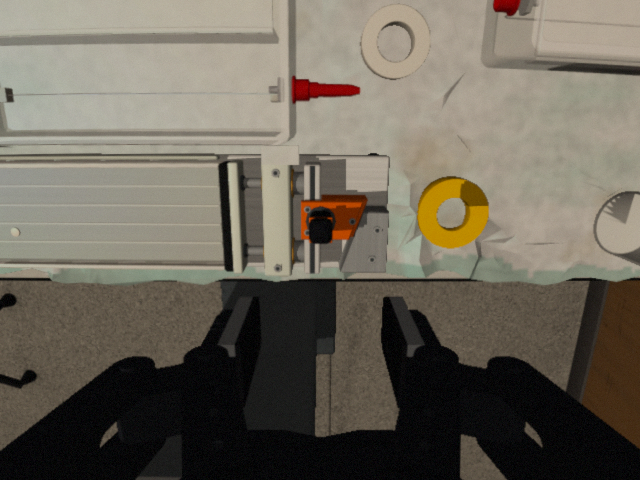

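The grip has gone 14 mm in and 22.7 mm across. The snug formula gives 13.4 mm in for that keeper travel, so the two agree. The position is stable, so I'm handing in.

```bash
python3 -c "
from station import r
print(r.job_done())"
```

```text
the job is handed in; nothing more can be done
None
```

The tray is clamped: the plunger is in, the keeper's wedge is snug on the steel post, and I handed the job in at about 16.7 s of the 45 s allowed.

- **Pushing in:** I took the black grip and pushed the plunger in small steps. The tray came home about 12 mm in, where the force began to climb at about 5 N per mm. I stopped at about 15.5–16 N on the wrist. Less about 6.3 N for spring and friction, that leaves about 9–10 N at the gasket.
- **Locking:** Still holding that push, I slid the keeper about 23 mm across until the wedge met the post, with about 6.5–7 N sideways. I then took the push off gradually, and the wedge held within 0.3 mm before I opened the fingers.
- **Last checks:** After release the grip stayed put, 14.2 mm in and 22.7 mm across by depth. The snug formula gives 13.4 mm in for that keeper travel, which agrees within camera error.
- **Gasket force:** The wedge drove the plunger in slightly as it seated, and it eased back a little when I took the push off. My estimate is still about 10 N at the gasket. It comes from the wrist force and could not be measured directly after letting go.
- **Bystanders:** The comb and bottle measure within about 4 mm of where they were, which is the networks' error. The tape was not found in the last top view, but the wrist picture shows it clear of the caster, and the arm never went near it. The timer was not found in that view either, so I did not check its position; the arm stayed far from it.

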